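Reverse-order transfer of plate support stubs to stepped seats

ROBOT

A 6-joint arm with a two-finger parallel gripper is mounted at the origin on the work surface. World frame = base frame: x ahead of the robot, y to its left, z up, the work surface at z = 0. Lengths are in m, angles in degrees, forces in N, time in s.
With the tool pointing down it reaches from about 0.25 to 0.725 m from the base axis. Payload 9.7 kg.
Tool frame: the origin (TCP) lies at the very end of the fingers, on their centre line; the grasp point (between the pads) lies 19 mm behind it; z points along the fingers, y is the direction in which the jaws open and shut (so a half turn about z gives the same grasp; the last joint's range is limited). The gripper opens to 85 mm and grips with 20 to 120 N. Pads are 22 mm wide; open, the fingers measure 114 mm over their backs; the gripper's body (76 mm by 85 mm) begins 54 mm behind the grasp point. The pads swing forward as they close: fully open they stand 13 mm farther back than shut.
Start: joints at [-70.989, 4.979, 10.078, 95.1, 0, 90], TCP at [0.179, -0.52, 0.231] pointing down, gripper open.
Joint ranges: [-179.16, 179.16], [-48.56, 103.87], [-65.8, 70.77], [-126.05, 130.52], [-82.76, 87.17], [-180, 180]. Speed limits (degrees/s): [127.2, 127.2, 147.25, 180, 180, 180].

INTERFACE

Orientations are given as [roll, pitch, yaw] about the fixed x, y, z axes, in that order (R = Rz(yaw) Ry(pitch) Rx(roll)).
In Python, from workcell import bot gives the robot as it stands.
- The arm moves only by the shell command python3 -m pendant 'ROWS' [FORCE]. ROWS is JSON, a list that holds one entry, the list of rows, each a list of 7 numbers: the shift along the tool's x, y, z in cm, then the turn, a rotation vector about the tool's x, y, z in rad, then the opening in per cent of the stroke, from 0 (shut) to 100 (fully open). In form: [[[dx, dy, dz, ax, ay, az, gripper], ...]]. A call has 1 to 5 rows; each row shifts and turns the pose as measured when the row begins, along the tool's axes as they then stand; what a row does not reach is not made up. A row lasts 1/12 s, in which the tool goes at most 41.7 mm and 7.16 degrees, less where a joint would pass 70% of its speed; a pose out of reach is approached as far as the arm can. A call with a gripper value outside its range is refused whole. The fingers move at their own pace and stop on an object; FORCE is the grip in N (left out, the last holds). Time passes only in rows, so rows that do not move let the fingers close. It gives the time, the measured TCP pose, the force and the opening at its end, in the units of the state.
- bot.get_obs(): the state, without advancing time (a new reading comes with each control period).
- bot.camera(name): name is "side" or "top"; returns the picture (384x512x3 uint8, red, green, blue); there is no depth.
- bot.get_calibration(name): a dict with "intrinsics" (3x3 intrinsics, pixels), "pose" (4x4, takes a point from camera to world coordinates). Camera axes: x right, y down, z forward; pixel columns grow to the right and rows downward; lengths in m; the calibration is good to about 2 mm. A picture is of the moment at which its call begins. get_calibration takes no time and is no camera call.
- bot.job_done(): hands the job in, once; it reports no verdict.
Trained networks look in the newest picture that a camera, given by its name, has taken for a name from the list of things; names that differ only in an ending like _2 or _b are one class to them, and where a whole thing is asked for, a point or a joint stands for the part that bears it (a point fixed in the world has none). Each returns a list of dicts, best first, with "confidence" (0 to 1); they miss things now and then, are a little off and sometimes report something else, mostly with a low value. They report only what shows in the picture. A call takes as long as a camera call. They do not tell look-alikes from the thing itself.
- bot.masks_of(camera, thing): "pixels" (384x512 bool, what is visible of it) and "extent" ([left, top, right, bottom] in pixels, round what is visible of it).
- bot.mark_of(camera, thing): "uv" ([column, row] in pixels: a listed point, or the origin of a listed thing).
The state is a dict: "time": time; "q": joint angles; "qd": joint speeds; "joint_efforts": joint torques, N m; "ee_pos": TCP position; "tcp_rot": TCP orientation; "wrist_force": force on the tool from outside, world axes, zero at the start; "torque": the same for the moment, N m; "opening": finger opening in m.
Only numpy, scipy, OpenCV 4.12 (cv2) and the standard library are available. Lean on these libraries where they do the work, as an engineer would, in place of code of your own. Each camera call takes 0.05 s, during which the arm holds its last target. There are 200 camera calls.

TASK

Move the four round steel support stubs from the wooden rack to the row of square steel seats, in reverse order of height, so that all four tops finish level to carry a plate: the longest stub on the lowest seat, the next longest on the next lowest, and so on to the shortest stub on the highest seat. Set each one down upright with its foot flat inside the rim of its seat; do not drop, throw or knock over any stub.

Things in the scene. Friction and masses are not known exactly. Their poses are not given: they have to be found in the camera images.
- stub_longest: support stub, bright turned steel, 110 mm tall overall: round foot 40 mm across and 8 mm thick, above it a plain round stem 28 mm across up to the flat top. Origin at the centre of the foot's underside, z up to the top. About 520 g. Starts standing in a bay of the wooden rack.
- stub_long: support stub, bright turned steel, 90 mm tall overall: round foot 40 mm across and 8 mm thick, above it a plain round stem 28 mm across up to the flat top. Origin at the centre of the foot's underside, z up to the top. About 440 g. Starts standing in a bay of the wooden rack.
- stub_short: support stub, bright turned steel, 70 mm tall overall: round foot 40 mm across and 8 mm thick, above it a plain round stem 28 mm across up to the flat top. Origin at the centre of the foot's underside, z up to the top. About 360 g. Starts standing in a bay of the wooden rack.
- stub_shortest: support stub, bright turned steel, 50 mm tall overall: round foot 40 mm across and 8 mm thick, above it a plain round stem 28 mm across up to the flat top. Origin at the centre of the foot's underside, z up to the top. About 280 g. Starts standing in a bay of the wooden rack.
- seat_lowest: fixed grey steel box seat, 58 mm square, origin at the centre of its underside (which is 10 mm above the table), z up. A foot stands on its flat floor 15 mm above the origin; a square rim 4 mm thick stands 6 mm above that floor (inside 50 mm square). It is to carry the 110 mm stub. y runs along the row of seats.
- seat_low: fixed grey steel box seat, 58 mm square, origin at the centre of its underside (which is 10 mm above the table), z up. A foot stands on its flat floor 35 mm above the origin; a square rim 4 mm thick stands 6 mm above that floor (inside 50 mm square). It is to carry the 90 mm stub. y runs along the row of seats.
- seat_high: fixed grey steel box seat, 58 mm square, origin at the centre of its underside (which is 10 mm above the table), z up. A foot stands on its flat floor 55 mm above the origin; a square rim 4 mm thick stands 6 mm above that floor (inside 50 mm square). It is to carry the 70 mm stub. y runs along the row of seats.
- seat_highest: fixed grey steel box seat, 58 mm square, origin at the centre of its underside (which is 10 mm above the table), z up. A foot stands on its flat floor 75 mm above the origin; a square rim 4 mm thick stands 6 mm above that floor (inside 50 mm square). It is to carry the 50 mm stub. y runs along the row of seats.
- rack: fixed wooden rack the stubs start in: board 70 x 320 x 12 mm, origin at the centre of its underside, y along the row. Four bays 80 mm apart along y (at -120, -40, 40, 120 mm), floor 12 mm above the table, each with a 58 mm square rim 6 mm high, 50 mm inside. Any stub may start in any bay.
- rail: fixed dark flat steel bar 70 x 320 x 10 mm that carries the four seats, 80 mm apart along its y (at -120, -40, 40, 120 mm), in any order; origin at the centre of its underside. Rack and rail lie roughly side by side across the front of the robot, either of them the nearer one; small nuts lie on the table between them.
Mind the look-alikes: they are no part of the job. What is shaped like the stub_shortest but purple is not meant.

How it is judged (in metres and radians):
At the end, for the whole second after the job is handed in: Each stub stands on its own seat (110 mm on the lowest, 90 mm on the low, 70 mm on the high, 50 mm on the highest), foot flat on the floor inside the rim: centre within 13 mm of the seat's centre, height within 4 mm of the seat's floor, tilted less than 0.08 rad, at rest (horizontal distance between stub_longest and seat_lowest below 0.013 m and z of stub_longest in the frame of seat_lowest between 0.011 and 0.019 m and angle between each of stub_longest, stub_long, stub_short, stub_shortest's own z axis and vertical below 0.08 rad and linear speed of each of stub_longest, stub_long, stub_short, stub_shortest below 0.02 m/s and angular speed of each of stub_longest, stub_long, stub_short, stub_shortest below 0.2 rad/s and horizontal distance between stub_long and seat_low below 0.013 m and z of stub_long in the frame of seat_low between 0.031 and 0.039 m and horizontal distance between stub_short and seat_high below 0.013 m and z of stub_short in the frame of seat_high between 0.051 and 0.059 m and horizontal distance between stub_shortest and seat_highest below 0.013 m and z of stub_shortest in the frame of seat_highest between 0.071 and 0.079 m); the robot touches nothing.
It fails at once if a stub is dropped, thrown or knocked flying (moves faster than 0.7 m/s, a fall of 25 mm, with no finger on it) ((linear speed of stub_longest above 0.7 m/s and contact force between stub_longest and the fingers below 0.1 N) or (linear speed of stub_long above 0.7 m/s and contact force between stub_long and the fingers below 0.1 N) or (linear speed of stub_short above 0.7 m/s and contact force between stub_short and the fingers below 0.1 N) or (linear speed of stub_shortest above 0.7 m/s and contact force between stub_shortest and the fingers below 0.1 N)).
It fails at once if a stub is tipped over (angle between any of stub_longest, stub_long, stub_short, stub_shortest's own z axis and vertical above 0.7 rad).
It also fails if it takes over 93 s, if anything falls off the work surface, if the arm or the gripper's body presses on something with over 40 N, if the wrist force passes 120 N, or if a joint passes its speed limit or range.

## Working session

There is one attempt and no reset: what is moved stays moved. The work goes in short steps, Python scripts to look and compute and a shell command to move; the robot and the scene stay as the last step left them, time stands still between calls to the robot, and variables do not carry over. Pictures are saved under pics/ and viewed, about 12 in all and at most 16, crops included, and the job is handed in when it is done.

```bash
mkdir -p pics; ls; python3 - <<'E'
from workcell import bot
import cv2,numpy as np
for c in("top","side"):
    im=bot.camera(c); cv2.imwrite(f"pics/{c}0.png",cv2.resize(im[:,:,::-1],(768,576),interpolation=cv2.INTER_CUBIC))
    k=bot.get_calibration(c); print(c,np.round(k["intrinsics"],1).tolist(),np.round(k["pose"],4).tolist())
    for n in "stub_longest stub_long stub_short stub_shortest seat_lowest seat_low seat_high seat_highest rack rail".split():
        print(n,[(np.round(d["uv"],1).tolist(),round(d["confidence"],2)) for d in bot.mark_of(c,n)][:5])
print(bot.get_obs())
E
```

```text
pics
top [[446.2, 0.0, 254.1], [0.0, 446.2, 192.3], [0.0, 0.0, 1.0]] [[0.0069, -0.9959, 0.0903, 0.3926], [-1.0, -0.0063, 0.0065, -0.0205], [-0.0059, -0.0903, -0.9959, 0.8774], [0.0, 0.0, 0.0, 1.0]]
stub_longest [([260.3, 208.1], 0.89), ([339.0, 110.1], 0.65)]
stub_long [([301.9, 210.4], 0.7)]
stub_short [([342.2, 207.3], 0.85)]
stub_shortest [([160.4, 265.2], 0.94), ([174.0, 193.7], 0.92), ([242.3, 256.1], 0.78), ([217.4, 212.0], 0.64), ([200.1, 259.7], 0.58)]
seat_lowest [([339.4, 110.0], 0.72)]
seat_low [([257.5, 117.1], 0.56)]
seat_high [([301.0, 113.2], 0.6)]
seat_highest [([226.2, 119.2], 0.58)]
rack [([282.2, 209.8], 0.71), ([216.9, 213.9], 0.56)]
rail [([282.4, 115.9], 0.67)]
side [[450.6, 0.0, 253.1], [0.0, 450.6, 184.8], [0.0, 0.0, 1.0]] [[0.9888, -0.1145, 0.0955, 0.391], [-0.1489, -0.7868, 0.599, -0.5077], [0.0065, -0.6065, -0.795, 0.6928], [0.0, 0.0, 0.0, 1.0]]
stub_longest [([234.3, 200.8], 0.73)]
stub_long [([242.0, 235.7], 0.79)]
stub_short [([253.5, 283.2], 0.75), ([367.1, 259.8], 0.57)]
stub_shortest [([186.6, 195.8], 0.84), ([231.1, 169.1], 0.7), ([181.4, 155.6], 0.6
[... 182 characters left out ...]
8.0, 221.2], 0.55)]
rail [([341.9, 208.0], 0.64)]
{'time': 1.1, 'q': array([-7.09893192e+01,  4.97938816e+00,  1.00794403e+01,  9.50992465e+01,
       -7.72722810e-04,  8.99986922e+01]), 'qd': array([-0.1223919 ,  0.07367016, -0.04463509,  0.04422426,  0.11488494,
        0.03024008]), 'joint_efforts': array([-8.69556643e-04, -5.20110798e+01,  4.64862835e+01,  1.75995192e-03,
        4.88420926e-05, -3.59671162e-06]), 'ee_pos': array([ 0.17915793, -0.52000928,  0.23129045]), 'tcp_rot': array([1.79999194e+02, 7.72741198e-04, 1.90119886e+01]), 'wrist_force': array([-0.44543301,  0.00813308, -0.27124443]), 'torque': array([ 0.0334251 , -0.01566551, -0.01733246]), 'opening': 0.08576884018865272}
```

View pics/top0.png

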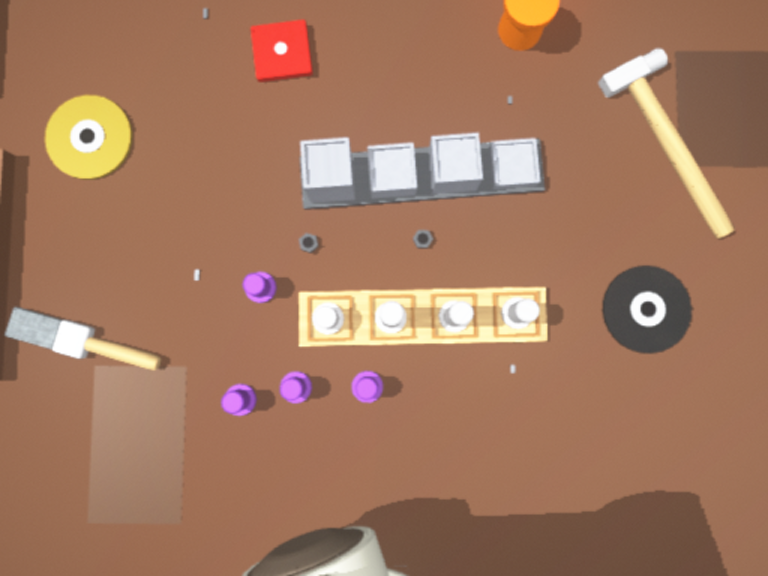

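View pics/side0.png

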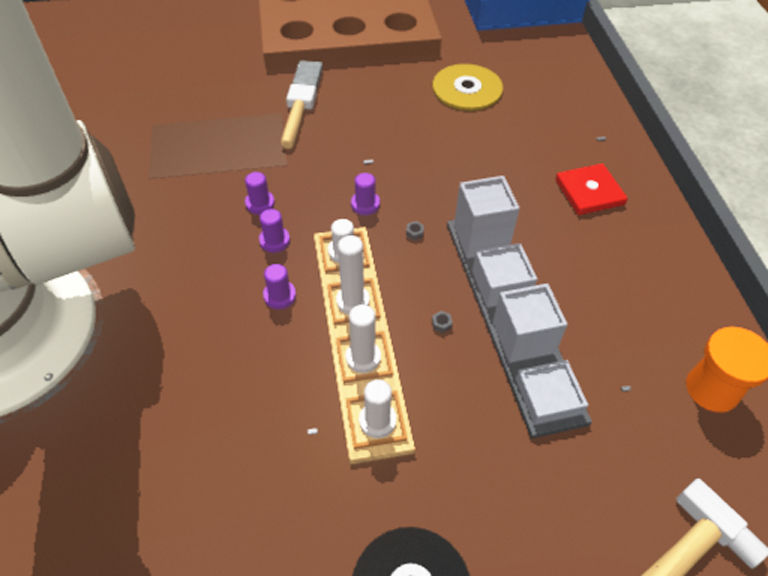

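The top view shows the rack nearer and the rail farther. From left (+y) the rack holds shortest, longest, long and short, and the seats are highest, low, high and lowest. The purple look-alikes stand outside the rack. Next I measure positions.

```bash
cat > h.py <<'E'
from workcell import bot
import cv2,numpy as np
from scipy.optimize import least_squares
C={c:bot.get_calibration(c) for c in("top","side")}
def proj(c,P):
    K=np.array(C[c]["intrinsics"]);T=np.linalg.inv(np.array(C[c]["pose"]))
    p=(T[:3,:3]@np.asarray(P,float).T).T+T[:3,3]; p=p@K.T; return p[:,:2]/p[:,2:]
def back(c,uv,z):
    K=np.array(C[c]["intrinsics"]);T=np.array(C[c]["pose"])
    d=T[:3,:3]@np.linalg.solve(K,[uv[0],uv[1],1]); return T[:3,3]+d*(z-T[2,3])/d[2]
E
python3 - <<'E'
from h import *
st={'stub_shortest':.050,'stub_longest':.110,'stub_long':.090,'stub_short':.070}
se={'seat_highest':(.12,.075),'seat_low':(.04,.035),'seat_high':(-.04,.055),'seat_lowest':(-.12,.015)}
im={c:bot.camera(c) for c in C}
# marks
print("marks z:")
for n in list(st)+list(se):
    z=.012 if n in st else .010
    for c in C:
        for d in bot.mark_of(c,n):
            p=back(c,d["uv"],z)
            print(n,c,np.round(p[:2],4),round(d["confidence"],2))
# rack by colour
hsv=cv2.cvtColor(im["top"],cv2.COLOR_RGB2HSV)
print("hsv rack",hsv[198,235],"board",hsv[225,300],"stubtop",hsv[210,222],"seat",hsv[110,262])
# mask info for stubs: top disc = masks
for n in list(st)+list(se):
    for c in C:
        for d in bot.masks_of(c,n)[:3]:
            v,u=np.nonzero(d["pixels"]);print(n,c,np.round(d["extent"],1),len(u),round(d["confidence"],2),(round(u.mean(),1),round(v.mean(),1)))
E
```

```text
marks z:
stub_shortest top [0.4276 0.0537] 0.89
stub_shortest top [0.3261 0.1624] 0.87
stub_shortest top [0.3405 0.0967] 0.76
stub_shortest top [0.3421 0.0033] 0.69
stub_shortest top [0.4687 0.1417] 0.55
stub_shortest side [0.3239 0.1581] 0.89
stub_shortest side [0.3404 0.0875] 0.88
stub_shortest side [ 0.3453 -0.0087] 0.84
stub_shortest side [0.4695 0.1348] 0.8
stub_shortest side [0.436  0.0534] 0.69
stub_longest top [ 0.4351 -0.0248] 0.7
stub_longest top [ 0.6429 -0.179 ] 0.56
stub_longest side [ 0.431  -0.0254] 0.68
stub_longest side [ 0.4415 -0.1042] 0.4
stub_long top [ 0.437  -0.1012] 0.76
stub_long side [ 0.444 -0.107] 0.7
stub_short top [ 0.4436 -0.1886] 0.74
stub_short top [ 0.4342 -0.0294] 0.73
stub_short side [ 0.4389 -0.1903] 0.92
stub_short side [ 0.6379 -0.1813] 0.33
seat_highest top [0.6164 0.0532] 0.74
seat_highest top [ 0.4432 -0.0222] 0.22
seat_highest side [0.6092 0.0519] 0.61
seat_low top [ 0.6251 -0.0247] 0.8
seat_low top [ 0.6316 -0.1848] 0.39
seat_low side [ 0.62   -0.0314] 0.59
seat_low side [ 0.629  -0.1036] 0.52
seat_high top [ 0.632  -0.1095] 0.78
seat_high 
[... 1618 characters left out ...]
.8 119.8 348.7 170.8] 1760 0.62 (np.float64(323.8), np.float64(142.5))
seat_low top [242.5  96.2 279.1 136.8] 1082 0.92 (np.float64(261.5), np.float64(113.6))
seat_low side [314.  161.2 356.9 202.3] 1195 0.67 (np.float64(334.6), np.float64(180.5))
seat_high top [285.9  88.2 322.7 129.3] 1272 0.62 (np.float64(303.5), np.float64(108.7))
seat_high side [329.  187.7 380.2 240.9] 1945 0.94 (np.float64(352.5), np.float64(214.0))
seat_lowest top [327.7  94.1 359.3 125. ] 1004 0.7 (np.float64(342.6), np.float64(108.8))
seat_lowest side [348.9 241.  388.1 283.3] 1379 0.65 (np.float64(367.2), np.float64(260.5))
seat_lowest side [326.7 186.9 379.3 243.4] 1902 0.64 (np.float64(352.5), np.float64(214.5))
```

```bash
cat >> h.py <<'E'
S=4
def hull(m,c,P):
    q=(proj(c,P)+.5)*S; cv2.fillConvexPoly(m,cv2.convexHull(np.round(q*16).astype(np.int32)),1,shift=4)
def circ(x,y,r,z):
    t=np.linspace(0,2*np.pi,32,endpoint=False); return np.c_[x+r*np.cos(t),y+r*np.sin(t),0*t+z]
def box(o,yaw,y0,hx,hy,z0,z1):
    R=np.array([[np.cos(yaw),-np.sin(yaw)],[np.sin(yaw),np.cos(yaw)]])
    return np.array([np.r_[R@[sx*hx,y0+sy*hy]+o,z] for sx in(-1,1) for sy in(-1,1) for z in(z0,z1)])
def cyl(c,x,y,z0,h):
    m=np.zeros((384*S,512*S),np.uint8)
    hull(m,c,np.r_[circ(x,y,.02,z0),circ(x,y,.02,z0+.008)]);hull(m,c,np.r_[circ(x,y,.014,z0+.008),circ(x,y,.014,z0+h)]);return m
SE={'highest':(.12,.075),'low':(.04,.035),'high':(-.04,.055),'lowest':(-.12,.015)}
def rail(c,p):
    m=np.zeros((384*S,512*S),np.uint8);hull(m,c,box(p[:2],p[2],0,.035,.16,0,.01))
    for y,f in SE.values(): hull(m,c,box(p[:2],p[2],y,.029,.029,.01,.01+f+.006))
    return m
def rackm(c,p):
    m=np.zeros((384*S,512*S),np.uint8);hull(m,c,box(p[:2],p[2],0,.035,.16,0,.012));return m
def up(m): return cv2.resize(m.astype(np.float32),None,fx=S,fy=S,interpolation=cv2.INTER_LINEAR)
def iou(a,b): return np.minimum(a,b).sum()/np.maximum(a,b).sum()
E
cat > fit.py <<'E'
from h import *
from scipy.optimize import minimize
im={c:bot.camera(c) for c in C}
sat={c:cv2.cvtColor(im[c],cv2.COLOR_RGB2HSV) for c in C}
def near(c,m,k): return cv2.dilate(m,np.ones((k*S,k*S),np.uint8))
def run(name,f,p0,sel,cams):
    ob={c:up(sel(sat[c]))*near(c,f(c,p0),9) for c in cams}
    for c in cams: # keep blobs with core
        pass
    cost=lambda p:-sum(iou(ob[c],f(c,p).astype(np.float32)) for c in cams)
    d=np.eye(len(p0))*.006; d[2:,2:]*=4
    r=minimize(cost,p0,method="Nelder-Mead",options=dict(initial_simplex=np.r_[[p0],np.array(p0)+d],xatol=2e-4,fatol=1e-4,maxiter=90))
    print(name,cams,np.round(r.x,4),round(-r.fun/len(cams),3)); return r.x
grey=lambda h:(h[...,1]<70)
wood=lambda h:((h[...,0]>14)&(h[...,0]<28)&(h[...,2]>150)&(h[...,1]<170))|((h[...,1]<70)&(h[...,2]>120))
for cams in(["top"],["side"],["top","side"]): pr=run("rail",rail,[.627,-.066,0.05],grey,cams)
for n,(y,f) in SE.items(): print(n,np.round([pr[0]-np.sin(pr[2])*y,pr[1]+np.cos(pr[2])*y],4))
run("rack",rackm,[.437,-.066,.02],wood,["top"])
for n,h,x,y in(("shortest",.05,.432,.0535),("longest",.11,.434,-.025),("long",.09,.440,-.104),("short",.07,.441,-.189)):
    for cams in(["top"],["side"],["top","side"]): run(n,lambda c,p:cyl(c,p[0],p[1],.012,h),[x,y],lambda s:(s[...,1]<60)&(s[...,2]>140),cams)
E
python3 fit.py
```

```text
rail ['top'] [ 0.6266 -0.0665  0.0818] 0.976
rail ['side'] [ 0.6258 -0.0653  0.0817] 0.979
rail ['top', 'side'] [ 0.6262 -0.0659  0.0819] 0.974
highest [0.6164 0.0537]
low [ 0.6229 -0.026 ]
high [ 0.6295 -0.1058]
lowest [ 0.636  -0.1855]
rack ['top'] [ 0.4363 -0.0675  0.0284] 0.971
shortest ['top'] [0.4333 0.0547] 0.853
shortest ['side'] [0.4325 0.0525] 0.773
shortest ['top', 'side'] [0.4326 0.0542] 0.808
longest ['top'] [ 0.4345 -0.0261] 0.88
longest ['side'] [ 0.4328 -0.0254] 0.714
longest ['top', 'side'] [ 0.4335 -0.0259] 0.792
long ['top'] [ 0.437  -0.1083] 0.877
long ['side'] [ 0.4352 -0.1059] 0.806
long ['top', 'side'] [ 0.4357 -0.1075] 0.827
short ['top'] [ 0.4409 -0.1888] 0.802
short ['side'] [ 0.4404 -0.1884] 0.886
short ['top', 'side'] [ 0.4404 -0.1884] 0.843
```

```bash
python3 -m pendant '[[[0,0,0,0,0,-0.124,100],[0,0,0,0,0,-0.124,100],[0,0,0,0,0,-0.124,100],[0,0,0,0,0,-0.124,100],[0,0,0,0,0,-0.124,100]]]' 60
python3 -m pendant '[[[0,0,0,0,0,-0.124,100],[0,0,0,0,0,-0.124,100],[0,0,0,0,0,-0.124,100],[0,0,0,0,0,-0.124,100],[0,0,0,0,0,-0.124,100]]]'
```

```text
time: 3.32
ee_pos: [0.1792, -0.52, 0.2313]
tcp_rot: [180.0, 0.0, 54.9]
wrist_force: [-0.2, 0.2, -0.9]
opening: 0.0857
time: 3.73
ee_pos: [0.1792, -0.52, 0.2313]
tcp_rot: [-180.0, 0.0, 90.8]
wrist_force: [0.0, 0.2, 0.7]
opening: 0.0853
```

```bash
python3 -m pendant '[[[2.76,2.18,0,0,0,0.014,100],[2.76,2.18,0,0,0,0,100],[2.76,2.18,0,0,0,0,100],[2.76,2.18,0,0,0,0,100],[2.76,2.18,0,0,0,0,100]]]'
python3 -m pendant '[[[2.76,2.18,0,0,0,0,100],[2.76,2.18,0,0,0,0,100],[2.76,2.18,0,0,0,0,100],[2.76,2.18,0,0,0,0,100],[2.76,2.18,0,0,0,0,100]]]'
python3 -m pendant '[[[2.76,2.18,0,0,0,0,100],[2.76,2.18,0,0,0,0,100],[0,0,0,0,0,0,100]]]'
```

```text
time: 4.15
ee_pos: [0.2863, -0.3803, 0.2292]
tcp_rot: [-179.9, -0.0, 90.2]
wrist_force: [-0.1, -0.2, 0.2]
opening: 0.0855
time: 4.57
ee_pos: [0.3983, -0.2345, 0.2299]
tcp_rot: [180.0, 0.1, 90.1]
wrist_force: [1.0, 0.4, 0.5]
opening: 0.085
time: 4.82
ee_pos: [0.446, -0.1719, 0.2302]
tcp_rot: [179.8, 0.0, 90.3]
wrist_force: [-1.0, 0.1, 0.8]
opening: 0.0854
```

```bash
python3 -m pendant '[[[-1.65,-0.56,0,0,0,0.005,100],[0,0,0,0,0,0,100],[0,0,3,0,0,0,100],[0,0,3.5,0,0,0,100],[0,0,0,0,0,0,100]]]'
```

```text
time: 5.23
ee_pos: [0.4427, -0.1864, 0.1647]
tcp_rot: [179.7, 0.1, 90.4]
wrist_force: [-0.3, 0.3, 0.1]
opening: 0.0853
```

```bash
python3 -c "
from workcell import bot
print(bot.get_obs()['ee_pos'],bot.get_obs()['tcp_rot'])"
```

```text
[ 0.44273529 -0.18637657  0.16470697] [1.79657939e+02 9.14737885e-02 9.03510314e+01]
```

```bash
python3 -m pendant '[[[-0.2,-0.23,3.5,0.006,0,0.006,100],[0,0,3.5,0,0,0,100],[0,0,3,0,0,0,100],[0,0,1.5,0,0,0,100],[0,0,0,0,0,0,100]]]'
```

```text
time: 5.65
ee_pos: [0.4418, -0.1902, 0.0524]
tcp_rot: [179.7, 0.2, 89.8]
wrist_force: [-0.1, -0.4, 0.8]
opening: 0.0857
```

```bash
python3 -m pendant '[[[0.1,-0.14,1.5,0.005,0,0,100],[0,0,0,0,0,0,100],[0,0,0,0,0,0,20],[0,0,0,0,0,0,20],[0,0,0,0,0,0,20]]]' 60
python3 -m pendant '[[[0,0,0,0,0,0,20],[0,0,0,0,0,0,20],[0,0,0,0,0,0,20],[0,0,0,0,0,0,20]]]'
```

```text
time: 6.07
ee_pos: [0.4434, -0.1911, 0.0462]
tcp_rot: [179.6, 0.3, 89.7]
wrist_force: [0.2, -0.1, 0.4]
opening: 0.0519
time: 6.4
ee_pos: [0.4446, -0.1917, 0.0493]
tcp_rot: [179.4, 0.4, 89.7]
wrist_force: [0.6, 0.1, -3.3]
opening: 0.0267
```

```bash
python3 -m pendant '[[[0,0,-0.5,0.01,0.006,0,20],[0,0,-2,0,0,0,20],[0,0,-3,0,0,0,20],[0,0,-4,0,0,0,20],[0,0,-4,0,0,0,20]]]' 60
python3 - <<'E'
from h import *
a=np.hstack([bot.camera(c)[60:300,130:400] for c in C])
cv2.imwrite("pics/g1.png",cv2.resize(a[:,:,::-1],None,fx=1.4,fy=1.4,interpolation=cv2.INTER_CUBIC))
o=bot.get_obs();print(o['ee_pos'],o['wrist_force'],o['tcp_rot'])
E
```

```text
time: 6.82
ee_pos: [0.4397, -0.1893, 0.1793]
tcp_rot: [-178.8, -0.4, 89.7]
wrist_force: [1.6, -0.7, -2.9]
opening: 0.0265
[ 0.44256378 -0.19050974  0.18472138] [ 0.77983752 -0.63886061 -3.16487444] [-179.41808793   -0.19452538   89.69944265]
```

View pics/g1.png

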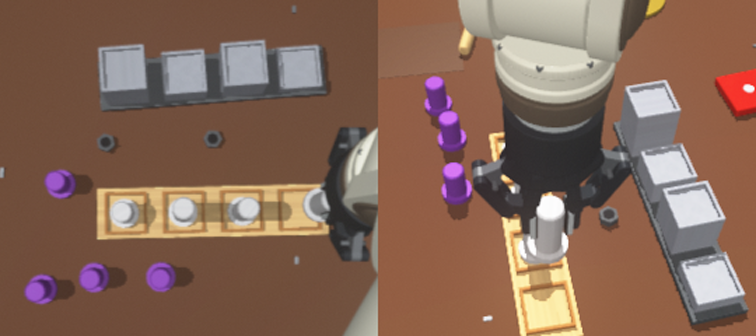

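Gripped, upright and lifted: the side view shows the stub at (545,225), and about 3 N hangs on the wrist. Next I carry it to seat_high.

```bash
python3 -m pendant '[[[1.4,3.0,0,-0.01,0,-0.005,20],[1.6,3.5,0,0,0,0,20],[1.6,3.5,0,0,0,0,20],[1.6,3.5,0,0,0,0,20],[1.4,3,0,0,0,0,20]]]'
python3 -m pendant '[[[0,0,0,0,0,0,20],[0,0,0,0,0,0,20]]]'
```

```text
time: 7.33
ee_pos: [0.6101, -0.1153, 0.186]
tcp_rot: [180.0, -0.1, 89.6]
wrist_force: [1.2, -0.9, -3.2]
opening: 0.0263
time: 7.5
ee_pos: [0.6146, -0.1116, 0.1807]
tcp_rot: [-179.7, -0.2, 89.8]
wrist_force: [-0.8, -0.1, -2.8]
opening: 0.0264
```

```bash
python3 -m pendant '[[[0.15,1.4,0,-0.005,0.003,0,20],[0,0,0,0,0,0,20],[0,0,2,0,0,0,20],[0,0,2,0,0,0,20],[0,0,0,0,0,0,20]]]'
python3 -m pendant '[[[0,0,0,0,0,0,20]]]'
```

```text
time: 7.92
ee_pos: [0.6259, -0.1109, 0.1367]
tcp_rot: [-179.7, -0.4, 89.8]
wrist_force: [-1.2, -0.5, -3.6]
opening: 0.0266
time: 8.0
ee_pos: [0.6247, -0.1113, 0.1367]
tcp_rot: [-179.6, -0.4, 89.7]
wrist_force: [0.7, 0.3, -2.9]
opening: 0.0264
```

```bash
python3 -m pendant '[[[0.22,0.48,0.5,-0.007,-0.007,0,20],[0,0.05,0.7,0,0,0,20],[0,0.03,0.7,0,0,0,20],[0,0.03,0,0,0,0,20]]]'
python3 - <<'E'
from h import *
a=np.hstack([bot.camera(c)[60:260,r:r+160] for c,r in(("top",220),("side",270))])
cv2.imwrite("pics/p1.png",cv2.resize(a[:,:,::-1],None,fx=2.4,fy=2.4,interpolation=cv2.INTER_CUBIC))
o=bot.get_obs();print(o['ee_pos'],o['wrist_force'],o['tcp_rot'])
E
```

```text
time: 8.33
ee_pos: [0.6307, -0.11, 0.1195]
tcp_rot: [179.8, 0.0, 89.7]
wrist_force: [-0.2, -0.8, -4.2]
opening: 0.0258
[ 0.63100687 -0.11003344  0.12069463] [-0.0516313  -0.56014476 -3.62788298] [1.79709042e+02 4.12936317e-02 8.96624314e+01]
```

View pics/p1.png

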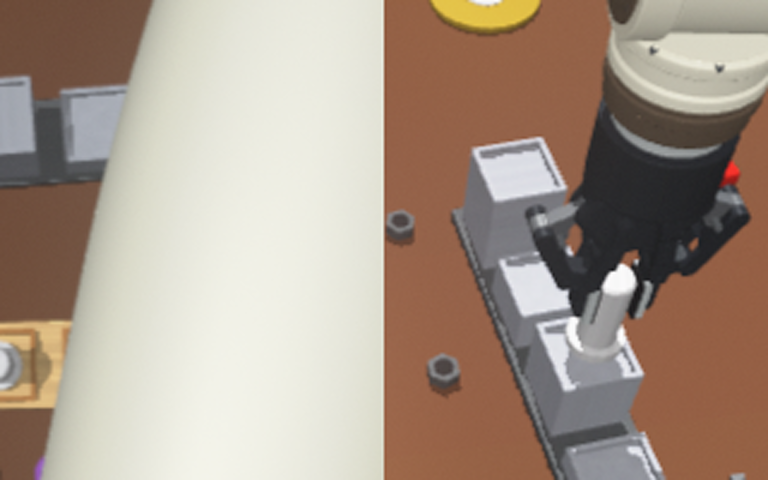

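```bash
cat > held.py <<'E'
from h import *
import sys
from scipy.optimize import minimize
from scipy.spatial.transform import Rotation as Ro
def tilted(c,p,zb,h):
    m=np.zeros((384*S,512*S),np.uint8);R=Ro.from_rotvec([p[2],p[3],0]).as_matrix();o=np.array([p[0],p[1],zb])
    for a in(np.r_[circ(0,0,.02,0),circ(0,0,.02,.008)],np.r_[circ(0,0,.014,.008),circ(0,0,.014,h)]): hull(m,c,a@R.T+o)
    return m
h=float(sys.argv[1]);zb=float(sys.argv[2]);x,y=float(sys.argv[3]),float(sys.argv[4])
im=bot.camera("side");s=cv2.cvtColor(im,cv2.COLOR_RGB2HSV)
m0=cv2.dilate(cyl("side",x,y,zb,h),np.ones((7*S,7*S),np.uint8))
thr=int(sys.argv[5]) if len(sys.argv)>5 else 215
ob=up((s[...,1]<40)&(s[...,2]>thr))*m0
f=lambda p:-iou(ob,tilted("side",p,zb,h).astype(np.float32))+.5*(p[2]**2+p[3]**2)
p0=np.array([x,y,0,0]);r=minimize(f,p0,method="Nelder-Mead",options=dict(initial_simplex=np.r_[[p0],p0+np.diag([.004,.004,.1,.1])],maxiter=150))
print("x,y,rotx,roty",np.round(r.x,4),-round(r.fun,3),"upright iou",-round(f(p0),3))
v=im.copy();
for pp,col in((r.x,(255,0,0)),(p0,(0,0,255))):
    cc,_=cv2.findContours(cv2.resize(tilted("side",pp,zb,h),(512*4,384*4),interpolation=0),cv2.RETR_EXTERNAL,cv2.CHAIN_APPROX_NONE)
    if pp is r.x: V=cv2.resize(v,None,fx=4,fy=4,interpolation=cv2.INTER_CUBIC)
    cv2.drawContours(V,cc,-1,col,1)
u,w=(proj("side",[[x,y,zb+.04]])[0]*4).astype(int)
cv2.imwrite(sys.argv[6] if len(sys.argv)>6 else "pics/held.png",V[max(0,w-200):w+200,max(0,u-200):u+200,::-1])
E
python3 held.py .07 .0837 .631 -.1067
```

```text
x,y,rotx,roty [ 0.6309 -0.103   0.0686 -0.0161] 0.205 upright iou 0.196
```

View pics/held.png

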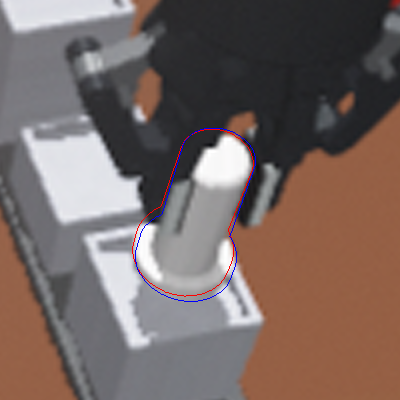

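Blue (upright model at the expected pose) matches the stub silhouette, so it is upright and over the seat. Lowering.

```bash
python3 -m pendant '[[[0.05,-0.1,0.6,0.005,0,0,20],[0,0,0.6,0,0,0,20],[0,0,0.4,0,0,0,20],[0,0,0.2,0,0,0,20]]]'
```

```text
time: 8.82
ee_pos: [0.6308, -0.1096, 0.1028]
tcp_rot: [179.9, 0.1, 89.7]
wrist_force: [0.2, 0.0, -3.7]
opening: 0.0263
```

```bash
python3 -m pendant '[[[0,0,0.2,0,0,0,20],[0,0,0.2,0,0,0,20]]]'
```

```text
time: 8.98
ee_pos: [0.6308, -0.1096, 0.1016]
tcp_rot: [179.7, 0.1, 89.7]
wrist_force: [-9.0, 1.7, 19.4]
opening: 0.0262
```

```bash
python3 -m pendant '[[[0,-0.1,-0.1,0.004,0,0,40],[0,0,0,0,0,0,60],[0,0,0,0,0,0,80],[0,0,0,0,0,0,100],[0,0,-1,0,0,0,100]]]'
python3 -m pendant '[[[0,0,-3,0,0,0,100],[0,0,-4,0,0,0,100],[0,0,-4,0,0,0,100]]]'
python3 held.py .07 .065 .6295 -.1058 215 pics/h1.png
```

```text
time: 9.4
ee_pos: [0.6298, -0.1096, 0.113]
tcp_rot: [179.9, 0.1, 89.7]
wrist_force: [-0.1, -0.1, -0.2]
opening: 0.0801
time: 9.65
ee_pos: [0.6266, -0.1089, 0.2194]
tcp_rot: [-179.3, -0.0, 89.7]
wrist_force: [1.4, -0.0, -0.3]
opening: 0.0855
x,y,rotx,roty [ 0.6194 -0.1006  0.0493  0.1062] 0.322 upright iou 0.265
```

View pics/h1.png

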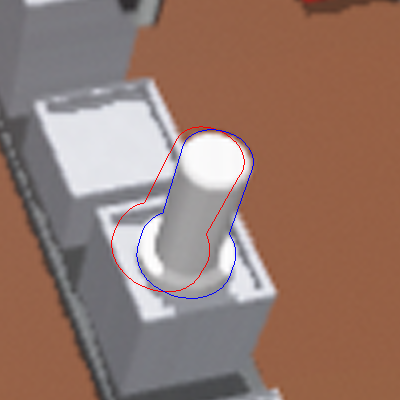

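Short stub is seated upright. Now long.

```bash
python3 -m pendant '[[[0,-3.2,0,-0.01,0,-0.005,100],[0,-3.8,0,0,0,0,100],[0,-3.8,0,0,0,0,100],[0,-3.8,0,0,0,0,100],[0,-3.2,0,0,0,0,100]]]'
python3 -m pendant '[[[0,0,0,0,0,0,100],[0,0,0,0,0,0,100],[0,0,0,0,0,0,100]]]'
```

```text
time: 10.12
ee_pos: [0.4517, -0.109, 0.2289]
tcp_rot: [179.2, 0.1, 90.1]
wrist_force: [-0.4, -0.2, 0.2]
opening: 0.0856
time: 10.37
ee_pos: [0.4464, -0.109, 0.2328]
tcp_rot: [179.0, 0.2, 90.0]
wrist_force: [0.5, 0.3, -0.6]
opening: 0.0853
```

```bash
python3 -m pendant '[[[0.15,-0.98,0,0.017,0.003,0,100],[0,0,2.5,0,0,0,100],[0,0,3,0,0,0,100],[0,0,2,0,0,0,100],[0,0,0,0,0,0,100]]]'
```

```text
time: 10.78
ee_pos: [0.439, -0.1074, 0.157]
tcp_rot: [-180.0, 0.0, 90.1]
wrist_force: [-0.6, 0.6, -0.6]
opening: 0.0852
```

```bash
python3 -m pendant '[[[0,0,0,0,0,0,100]]]'
```

```text
time: 10.87
ee_pos: [0.4389, -0.1072, 0.1568]
tcp_rot: [-179.9, -0.0, 90.1]
wrist_force: [-0.8, 0.3, -0.1]
opening: 0.0855
```

```bash
python3 -m pendant '[[[-0.03,-0.22,2.5,0,0,0,100],[0,0,3,0,0,0,100],[0,0,2.5,0,0,0,100],[0,0,1.3,0,0,0,100],[0,0,0.6,0,0,0,100]]]'
```

```text
time: 11.28
ee_pos: [0.4414, -0.1082, 0.0621]
tcp_rot: [179.8, 0.1, 90.2]
wrist_force: [-0.2, 0.4, 0.7]
opening: 0.0854
```

```bash
python3 -m pendant '[[[0.07,-0.45,1.2,0.003,0,0,100],[0,0,0.6,0,0,0,50],[0,0,0.2,0,0,0,40],[0,0,0.1,0,0,0,20],[0,0,0.1,0,0,0,20]]]' 60
python3 -m pendant '[[[0,0,0.1,0,0,0,20],[0,0,0.1,0,0,0,20],[0,0,0.1,0,0,0,20]]]'
```

```text
time: 11.7
ee_pos: [0.4402, -0.1081, 0.0438]
tcp_rot: [179.8, 0.1, 90.2]
wrist_force: [-0.2, 0.4, 1.2]
opening: 0.0387
time: 11.95
ee_pos: [0.4406, -0.1083, 0.0438]
tcp_rot: [179.8, 0.1, 90.2]
wrist_force: [-6.1, 0.4, 6.0]
opening: 0.0266
```

```bash
python3 -m pendant '[[[0,0,-1,0.003,0,0,20],[0,0,-2.5,0,0,0,20],[0,0,-3.5,0,0,0,20],[0,0,-4,0,0,0,20],[0,0,-3,0,0,0,20]]]'
python3 -m pendant '[[[0,0,0,-0.005,0,0,20],[0,0,0,0,0,0,20]]]'
```

```text
time: 12.37
ee_pos: [0.4363, -0.1069, 0.1839]
tcp_rot: [-179.3, -0.1, 90.2]
wrist_force: [1.0, 0.4, -3.9]
opening: 0.0269
time: 12.53
ee_pos: [0.4387, -0.1074, 0.1917]
tcp_rot: [179.9, 0.1, 90.2]
wrist_force: [0.8, 0.6, -4.9]
opening: 0.0263
```

```bash
python3 -m pendant '[[[1.4,3.2,0,0,0,0.003,20],[1.6,3.7,0,0,0,0,20],[1.6,3.7,0,0,0,0,20],[1.6,3.7,0,0,0,0,20],[1.4,3.2,0,0,0,0,20]]]'
python3 -m pendant '[[[0,0,0,0,0,0,20],[0,0,0,0,0,0,20],[0,0,0,0,0,0,20]]]'
```

```text
time: 12.95
ee_pos: [0.6149, -0.0313, 0.1907]
tcp_rot: [179.9, 0.2, 89.6]
wrist_force: [0.2, -1.0, -3.2]
opening: 0.0263
time: 13.2
ee_pos: [0.619, -0.0275, 0.1806]
tcp_rot: [-179.4, 0.1, 89.9]
wrist_force: [-0.2, 0.3, -4.4]
opening: 0.0266
```

```bash
python3 -m pendant '[[[0.05,0.4,1.5,-0.01,0.002,0,20],[0,0,2.5,0,0,0,20],[0,0,2,0,0,0,20],[0,0,1,0,0,0,20],[0,0,0,0,0,0,20]]]'
```

```text
time: 13.62
ee_pos: [0.6186, -0.0292, 0.1076]
tcp_rot: [-179.9, 0.0, 89.7]
wrist_force: [0.6, -0.8, -4.4]
opening: 0.0268
```

```bash
python3 -m pendant '[[[0,0,0,0,0,0,20]]]'
```

```text
time: 13.7
ee_pos: [0.6178, -0.0296, 0.1079]
tcp_rot: [-179.9, 0.0, 89.7]
wrist_force: [1.0, 0.0, -5.2]
opening: 0.0264
```

```bash
python3 -m pendant '[[[0.28,0.5,0.5,-0.002,0,0,20],[0,0,0.6,0,0,0,20],[0,0.02,0.2,0,0,0,20],[0,0.02,0.1,0,0,0,20]]]'
```

```text
time: 14.03
ee_pos: [0.6247, -0.0272, 0.0971]
tcp_rot: [179.7, 0.0, 89.6]
wrist_force: [0.5, -0.3, -3.5]
opening: 0.0267
```

```bash
python3 held.py .09 .062 .6229 -.0268 215 pics/h2.png; python3 -c "
from workcell import bot
print(bot.get_obs()['ee_pos'],bot.get_obs()['tcp_rot'])"
```

```text
x,y,rotx,roty [ 0.6072 -0.0262  0.0411 -0.0131] 0.09 upright iou 0.065
[ 0.62469705 -0.02719588  0.09695924] [1.79675830e+02 1.70470894e-02 8.96436566e+01]
```

```bash
python3 -m pendant '[[[0,-0.15,0.8,0.005,0,0.005,20],[0,0,0.6,0,0,0,20],[0,0,0.3,0,0,0,20]]]'
```

```text
time: 14.33
ee_pos: [0.624, -0.0272, 0.08]
tcp_rot: [179.9, 0.0, 89.3]
wrist_force: [0.1, 0.1, -4.4]
opening: 0.0266
```

```bash
python3 -m pendant '[[[0,0,0.1,0,0,0,20],[0,0,0.2,0,0,0,20]]]'
```

```text
time: 14.5
ee_pos: [0.6237, -0.0271, 0.0768]
tcp_rot: [179.9, 0.0, 89.3]
wrist_force: [-9.2, 0.7, 22.9]
opening: 0.0267
```

```bash
python3 -m pendant '[[[0,0,-0.1,0,0,0.01,40],[0,0,0,0,0,0,60],[0,0,0,0,0,0,80],[0,0,0,0,0,0,100],[0,0,-1,0,0,0,100]]]'
python3 -m pendant '[[[0,0,-3,0,0,0,100],[0,0,-4,0,0,0,100],[0,0,-4,0,0,0,100],[0,0,-2,0,0,0,100]]]'
python3 -m pendant '[[[0,-3.2,0,-0.01,0,0.003,100],[0,-3.8,0,0,0,0,100],[0,-3.8,0,0,0,0,100],[0,-3.8,0,0,0,0,100],[0,-3.2,0,0,0,0,100]]]'
python3 -m pendant '[[[0,0,0,0,0,0,100],[0,0,0,0,0,0,100],[0,0,0,0,0,0,100]]]'
```

```text
time: 14.92
ee_pos: [0.6242, -0.0271, 0.089]
tcp_rot: [179.8, 0.0, 88.7]
wrist_force: [-0.1, -0.3, -1.0]
opening: 0.0804
time: 15.25
ee_pos: [0.6209, -0.027, 0.2218]
tcp_rot: [-179.8, 0.0, 88.8]
wrist_force: [0.0, -0.3, 0.2]
opening: 0.0855
time: 15.67
ee_pos: [0.4467, -0.0229, 0.2262]
tcp_rot: [179.0, 0.0, 88.6]
wrist_force: [0.2, -0.6, 0.4]
opening: 0.0855
time: 15.92
ee_pos: [0.4416, -0.0228, 0.2307]
tcp_rot: [178.6, 0.0, 88.6]
wrist_force: [-0.1, 0.2, 0.0]
opening: 0.0855
```

```bash
python3 -m pendant '[[[-0.3,-0.76,0,0.022,0,-0.024,100],[0,0,2.5,0,0,0,100],[0,0,2.5,0,0,0,100],[0,0,1,0,0,0,100],[0,0,0,0,0,0,100]]]'
python3 -m pendant '[[[0,0,0,0,0,0,100]]]'
python3 - <<'E'
from h import *
a=np.hstack([bot.camera(c)[60:260,r:r+160] for c,r in(("top",190),("side",200))])
cv2.imwrite("pics/p3.png",cv2.resize(a[:,:,::-1],None,fx=2.4,fy=2.4,interpolation=cv2.INTER_CUBIC))
E
```

```text
time: 16.33
ee_pos: [0.4388, -0.026, 0.1716]
tcp_rot: [179.7, 0.1, 90.1]
wrist_force: [-0.2, 0.7, -0.2]
opening: 0.0854
time: 16.42
ee_pos: [0.4391, -0.026, 0.1717]
tcp_rot: [179.7, 0.1, 90.1]
wrist_force: [-0.2, -0.0, 0.5]
opening: 0.0854
```

View pics/p3.png

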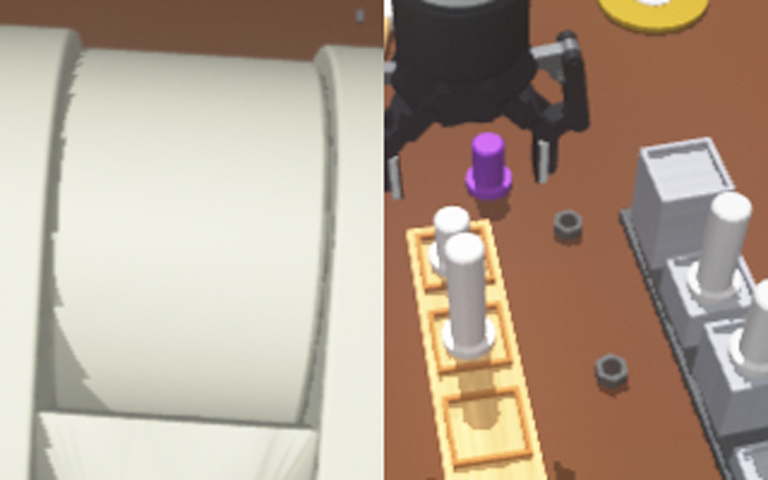

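The long stub at (715,280) stands upright in its seat. The gripper is above the longest stub, whose top is at (463,247), with the fingers either side.

```bash
python3 -m pendant '[[[0.02,-0.55,1.5,0.005,0,0,100],[0,0,2.5,0,0,0,100],[0,0,2.5,0,0,0,100],[0,0,1.3,0,0,0,100],[0,0,0.6,0,0,0,100]]]'
```

```text
time: 16.93
ee_pos: [0.439, -0.0261, 0.0934]
tcp_rot: [179.3, 0.1, 90.1]
wrist_force: [-1.1, -0.5, -0.2]
opening: 0.0852
```

```bash
python3 -m pendant '[[[0.02,-0.5,1.0,0.012,0,0,100],[0,0,1.2,0,0,0,50],[0,0,0.6,0,0,0,40],[0,0,0.1,0,0,0,20],[0,0,0.1,0,0,0,20]]]' 60
python3 -m pendant '[[[0,0,0.1,0,0,0,20],[0,0,0.1,0,0,0,20],[0,0,0.1,0,0,0,20]]]'
```

```text
time: 17.35
ee_pos: [0.4352, -0.026, 0.0633]
tcp_rot: [179.9, 0.1, 90.1]
wrist_force: [1.1, 0.4, 0.4]
opening: 0.0389
time: 17.6
ee_pos: [0.4351, -0.026, 0.0628]
tcp_rot: [179.8, 0.1, 90.1]
wrist_force: [-2.7, 1.0, 5.3]
opening: 0.0267
```

```bash
python3 -m pendant '[[[0,0,-1,0.003,0,0,20],[0,0,-2.5,0,0,0,20],[0,0,-3.5,0,0,0,20],[0,0,-4,0,0,0,20],[0,0,-4,0,0,0,20]]]'
python3 -m pendant '[[[0,0,0,-0.008,0,0,20],[0,0,0,0,0,0,20]]]'
```

```text
time: 18.02
ee_pos: [0.4299, -0.0253, 0.2104]
tcp_rot: [-178.9, 0.1, 90.1]
wrist_force: [2.2, 0.2, -5.9]
opening: 0.0266
time: 18.18
ee_pos: [0.4323, -0.0255, 0.2193]
tcp_rot: [-180.0, 0.1, 90.1]
wrist_force: [0.3, 0.2, -7.1]
opening: 0.0268
```

```bash
python3 -m pendant '[[[-1.8,2.4,0,0,0,0,20],[-2.3,2.95,0,0,0,0,20],[-2.3,2.95,0,0,0,0,20],[-2.3,2.95,0,0,0,0,20],[-2.3,2.95,0,0,0,0,20]]]'
python3 -m pendant '[[[-2.3,2.95,0,0,0,0,20],[-1.8,2.3,0,0,0,0,20],[0,0,0,0,0,0,20],[0,0,0,0,0,0,20],[0,0,0,0,0,0,20]]]'
```

```text
time: 18.6
ee_pos: [0.5749, -0.1351, 0.2181]
tcp_rot: [-179.9, -0.0, 90.4]
wrist_force: [0.7, 0.5, -5.9]
opening: 0.0265
time: 19.02
ee_pos: [0.6323, -0.1828, 0.2018]
tcp_rot: [-178.9, -0.3, 90.2]
wrist_force: [-1.1, 0.2, -5.7]
opening: 0.0267
```

```bash
python3 -m pendant '[[[-0.27,0.4,1.5,-0.018,-0.006,0,20],[0,0,2.5,0,0,0,20],[0,0,2.5,0,0,0,20],[0,0,1.2,0,0,0,20],[0,0,0,0,0,0,20]]]'
python3 -m pendant '[[[0,0,0,0,0,0,20]]]'
```

```text
time: 19.43
ee_pos: [0.6323, -0.1822, 0.1208]
tcp_rot: [-179.8, 0.0, 90.3]
wrist_force: [-1.2, -0.3, -6.9]
opening: 0.0265
time: 19.52
ee_pos: [0.6312, -0.1814, 0.1206]
tcp_rot: [-179.8, -0.0, 90.4]
wrist_force: [-0.2, 0.2, -5.7]
opening: 0.0266
```

```bash
python3 -m pendant '[[[-0.4,0.5,0.6,-0.004,0,0.004,20],[0,0,1,0,0,0,20],[0,0.03,0.7,0,0,0,20],[0,0.03,0.4,0,0,0,20]]]'
```

```text
time: 19.85
ee_pos: [0.6384, -0.1852, 0.0964]
tcp_rot: [179.6, 0.1, 90.2]
wrist_force: [-0.4, 0.3, -6.2]
opening: 0.0268
```

```bash
python3 -m pendant '[[[-0.03,-0.2,0.6,0.006,0,0,20],[0,0,0.7,0,0,0,20],[0,0,0.4,0,0,0,20]]]'
```

```text
time: 20.1
ee_pos: [0.6366, -0.1857, 0.0781]
tcp_rot: [180.0, 0.1, 90.2]
wrist_force: [0.0, 0.5, -6.7]
opening: 0.0266
```

```bash
python3 -m pendant '[[[0,0,0.15,0,0,0,20],[0,0,0.2,0,0,0,20]]]'
```

```text
time: 20.27
ee_pos: [0.6364, -0.1858, 0.0759]
tcp_rot: [179.9, 0.1, 90.2]
wrist_force: [-10.1, 2.8, 23.4]
opening: 0.0268
```

```bash
python3 -m pendant '[[[0,0,-0.1,0,0,0,40],[0,0,0,0,0,0,60],[0,0,0,0,0,0,80],[0,0,0,0,0,0,100],[0,0,-1,0,0,0,100]]]'
python3 -m pendant '[[[0,0,-3,0,0,0,100],[0,0,-4,0,0,0,100],[0,0,-4,0,0,0,100],[0,0,-2,0,0,0,100]]]'
python3 -m pendant '[[[2,-1.8,0,-0.01,0,0,100],[2.8,-2.4,0,0,0,0,100],[2.8,-2.4,0,0,0,0,100],[2.8,-2.4,0,0,0,0,100],[2.8,-2.4,0,0,0,0,100]]]'
python3 -m pendant '[[[2.8,-2.4,0,0,0,0,100],[2.8,-2.4,0,0,0,0,100],[2.8,-2.2,0,0,0,0,100],[1,-0.8,0,0,0,0,100],[0,0,0,0,0,0,100]]]'
```

```text
time: 20.68
ee_pos: [0.6377, -0.1862, 0.0899]
tcp_rot: [179.7, 0.2, 90.2]
wrist_force: [-0.7, 0.4, -0.0]
opening: 0.0807
time: 21.02
ee_pos: [0.6344, -0.185, 0.2225]
tcp_rot: [-179.9, 0.1, 90.2]
wrist_force: [0.0, -0.8, 1.5]
opening: 0.0855
time: 21.43
ee_pos: [0.5236, -0.0548, 0.2287]
tcp_rot: [178.7, 0.3, 89.8]
wrist_force: [-0.3, 0.5, 0.7]
opening: 0.0853
time: 21.85
ee_pos: [0.438, 0.0464, 0.232]
tcp_rot: [178.2, 0.2, 89.9]
wrist_force: [1.2, -0.7, -0.2]
opening: 0.0857
```

```bash
python3 -m pendant '[[[0,0,0,0,0,0,100],[0,0,0,0,0,0,100]]]'
```

```text
time: 22.02
ee_pos: [0.4382, 0.0468, 0.234]
tcp_rot: [178.0, 0.2, 90.1]
wrist_force: [-0.1, 0.2, -0.3]
opening: 0.0853
```

```bash
python3 -m pendant '[[[0.67,-0.54,0,0.034,0.003,0,100],[0,0,2.5,0,0,0,100],[0,0,3.5,0,0,0,100],[0,0,3,0,0,0,100],[0,0,1,0,0,0,100]]]'
python3 -m pendant '[[[0,0,0,0,0,0,100]]]'
```

```text
time: 22.43
ee_pos: [0.4386, 0.0501, 0.1349]
tcp_rot: [179.6, -0.0, 89.7]
wrist_force: [-0.5, -0.2, -0.8]
opening: 0.0852
time: 22.52
ee_pos: [0.4381, 0.0492, 0.1329]
tcp_rot: [179.8, 0.0, 89.7]
wrist_force: [-0.2, -0.0, 0.8]
opening: 0.0856
```

```bash
python3 -m pendant '[[[0.4,-0.55,1.5,0.005,0,0,100],[0,0,2.5,0,0,0,100],[0,0,2,0,0,0,100],[0,0,1,0,0,0,100],[0,0,0.3,0,0,0,100]]]'
```

```text
time: 22.93
ee_pos: [0.4374, 0.0511, 0.0647]
tcp_rot: [179.7, -0.0, 89.4]
wrist_force: [-0.4, -0.9, 0.3]
opening: 0.086
```

```bash
python3 -m pendant '[[[0.25,-0.45,1.3,0.004,0,-0.006,100],[0,0,1.2,0,0,0,100],[0,0,0.6,0,0,0,50],[0,0,0.1,0,0,0,50],[0,0,0.1,0,0,0,50]]]' 60
```

```text
time: 23.35
ee_pos: [0.437, 0.0531, 0.0354]
tcp_rot: [179.6, -0.0, 89.7]
wrist_force: [0.6, -0.3, 0.3]
opening: 0.0515
```

```bash
python3 -m pendant '[[[0,-0.4,0.6,0.005,0,0,50],[0,-0.03,0.15,0,0,0,20],[0,0,0.1,0,0,0,20],[0,0,0.1,0,0,0,20],[0,0,0.1,0,0,0,20]]]' 60
python3 -m pendant '[[[0,0,0.05,0,0,0,20],[0,0,0.05,0,0,0,20]]]'
```

```text
time: 23.77
ee_pos: [0.4336, 0.0531, 0.0288]
tcp_rot: [179.7, -0.1, 89.7]
wrist_force: [-3.7, -0.4, 7.9]
opening: 0.0263
time: 23.93
ee_pos: [0.4335, 0.0531, 0.0288]
tcp_rot: [179.7, -0.1, 89.7]
wrist_force: [-2.5, -0.4, 4.1]
opening: 0.0264
```

```bash
python3 -m pendant '[[[0,0,-1,0.003,0,0,20],[0,0,-2.5,0,0,0,20],[0,0,-3.5,0,0,0,20],[0,0,-4,0,0,0,20],[0,0,-4,0,0,0,20]]]'
python3 -m pendant '[[[0,0,0,-0.008,0,0,20],[0,0,0,0,0,0,20]]]'
python3 -m pendant '[[[0,3.1,0,0,0,0,20],[0,3.6,0,0,0,0,20],[0,3.6,0,0,0,0,20],[0,3.6,0,0,0,0,20],[0,3.1,0,0,0,0,20]]]'
python3 -m pendant '[[[0,0,0,0,0,0,20],[0,0,0,0,0,0,20],[0,0,0,0,0,0,20]]]'
```

```text
time: 24.35
ee_pos: [0.4277, 0.0523, 0.1757]
tcp_rot: [-179.1, 0.1, 89.7]
wrist_force: [1.1, 0.4, -2.8]
opening: 0.0267
time: 24.52
ee_pos: [0.4305, 0.0526, 0.1846]
tcp_rot: [179.8, -0.0, 89.7]
wrist_force: [0.6, -1.6, -5.0]
opening: 0.0265
time: 24.93
ee_pos: [0.6019, 0.0517, 0.1848]
tcp_rot: [179.8, -0.0, 89.7]
wrist_force: [0.1, 0.2, -3.0]
opening: 0.0262
time: 25.18
ee_pos: [0.6056, 0.0513, 0.1756]
tcp_rot: [-179.6, 0.0, 89.7]
wrist_force: [0.2, -0.5, -3.6]
opening: 0.0263
```

```bash
python3 -m pendant '[[[0.17,1.1,0.5,-0.006,0,0,20],[0,0,1.5,0,0,0,20],[0,0,1.2,0,0,0,20],[0,0,0.3,0,0,0,20],[0,0,0,0,0,0,20]]]'
```

```text
time: 25.6
ee_pos: [0.6149, 0.0535, 0.1387]
tcp_rot: [-180.0, 0.0, 89.7]
wrist_force: [0.1, -0.2, -2.8]
opening: 0.0264
```

```bash
python3 -m pendant '[[[0,0,0,0,0,0,20]]]'
```

```text
time: 25.68
ee_pos: [0.6145, 0.0536, 0.1391]
tcp_rot: [-180.0, 0.0, 89.7]
wrist_force: [0.5, 0.8, -3.4]
opening: 0.0262
```

```bash
python3 -m pendant '[[[-0.05,0.2,0.8,0,0,0,20],[0,0.05,1,0,0,0,20],[0,0.05,0.6,0,0,0,20],[0,0.03,0.2,0,0,0,20]]]'
```

```text
time: 26.02
ee_pos: [0.6189, 0.0533, 0.1138]
tcp_rot: [179.7, -0.0, 89.7]
wrist_force: [0.8, 0.9, -3.5]
opening: 0.0263
```

```bash
python3 -m pendant '[[[-0.03,-0.25,0.4,0.005,0,0,20],[0,0,0.5,0,0,0,20],[0,0,0.2,0,0,0,20]]]'
```

```text
time: 26.27
ee_pos: [0.6162, 0.0529, 0.1018]
tcp_rot: [-179.9, -0.0, 89.7]
wrist_force: [-5.5, 0.6, 14.4]
opening: 0.0265
```

```bash
python3 -m pendant '[[[0,0,0.1,0,0,0,20],[0,0,0.15,0,0,0,20]]]'
```

```text
time: 26.43
ee_pos: [0.6162, 0.0529, 0.1018]
tcp_rot: [179.9, -0.0, 89.7]
wrist_force: [-5.9, -1.2, 10.2]
opening: 0.0264
```

Contact came exactly at the predicted height. Release and retreat clear of the view.

```bash
python3 -m pendant '[[[0,0,-0.1,0,0,0,40],[0,0,0,0,0,0,60],[0,0,0,0,0,0,80],[0,0,0,0,0,0,100],[0,0,-1,0,0,0,100]]]'
python3 -m pendant '[[[0,0,-3,0,0,0,100],[0,0,-4,0,0,0,100],[0,0,-4,0,0,0,100],[0,0,-3,0,0,0,100]]]'
python3 -m pendant '[[[3,-3,0,0,0,0,100],[3,-3,0,0,0,0,100],[3,-3,0,0,0,0,100],[3,-3,0,0,0,0,100],[3,-3,0,0,0,0,100]]]'
python3 -m pendant '[[[3,-3,0,0,0,0,100],[3,-3,0,0,0,0,100],[3,-3,0,0,0,0,100],[0,0,0,0,0,0,100],[0,0,0,0,0,0,100]]]'
python3 - <<'E'
from h import *
im={c:bot.camera(c) for c in C}
a=np.hstack([cv2.resize(im[c][y:y+160,r:r+160],None,fx=2.4,fy=2.4,interpolation=cv2.INTER_CUBIC) for c,y,r in(("top",40,200),("side",105,270))])
K=[("highest",.05,.6164,.0537,.085),("low",.09,.6229,-.026,.045),("high",.07,.6295,-.1058,.065),("lowest",.11,.636,-.1855,.025)]
from scipy.optimize import minimize
for n,h,x,y,z in K:
    # bright flat top disc at z=.135
    for c in C:
        t=np.array([x,y,.135]);uv=proj(c,[t])[0]
        g=cv2.cvtColor(im[c],cv2.COLOR_RGB2GRAY).astype(float);V,U=np.mgrid[:384,:512]
        ar=cv2.fillConvexPoly(np.zeros(g.shape,np.uint8),cv2.convexHull(proj(c,circ(x,y,.017,.135)).round().astype(np.int32)),1)
        m=(ar>0)&(g>232)
        p=back(c,(U[m].mean(),V[m].mean()),.135) if m.any() else [0,0]
        print(n,c,"top disc offset mm",np.round((np.array(p[:2])-[x,y])*1000,1),m.sum())
cv2.imwrite("pics/end.png",a[:,:,::-1])
E
```

```text
time: 26.85
ee_pos: [0.6165, 0.0529, 0.1134]
tcp_rot: [179.9, -0.0, 89.7]
wrist_force: [0.2, -0.2, -0.4]
opening: 0.0804
time: 27.18
ee_pos: [0.6131, 0.0525, 0.2537]
tcp_rot: [-179.5, 0.0, 89.7]
wrist_force: [0.3, -0.7, 1.6]
opening: 0.0855
time: 27.6
ee_pos: [0.4717, 0.2007, 0.2655]
tcp_rot: [179.5, -0.1, 89.1]
wrist_force: [0.5, 0.9, 0.1]
opening: 0.0851
time: 28.02
ee_pos: [0.3783, 0.2945, 0.2701]
tcp_rot: [179.2, -0.4, 89.5]
wrist_force: [0.4, -0.2, 0.9]
opening: 0.0851
highest top top disc offset mm [-0.4 -0.2] 248
highest side top disc offset mm [-2.1 -0.7] 106
low top top disc offset mm [-1.6 -0.7] 208
low side top disc offset mm [-1.7 -1.3] 125
high top top disc offset mm [-0.8 -0.5] 220
high side top disc offset mm [-1.4 -1.7] 155
lowest top top disc offset mm [-1.7 -0.2] 188
lowest side top disc offset mm [-1.8 -1. ] 195
```

View pics/end.png

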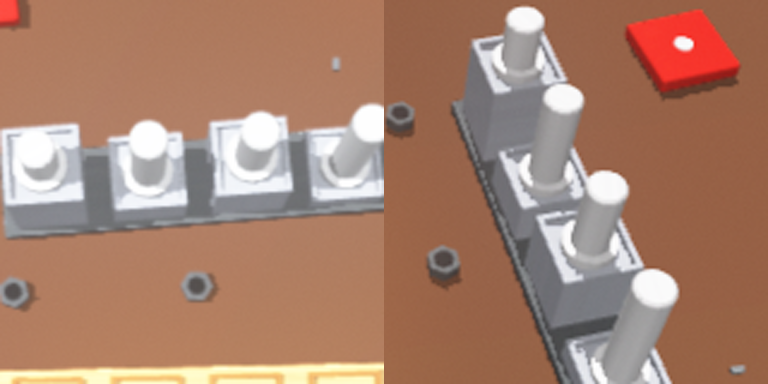

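All four stand upright in their seats, feet inside the rims. The tops are within about 2 mm of the expected centres at the common height. Handing in.

```bash
python3 -m pendant '[[[0,0,0,0,0,0,100],[0,0,0,0,0,0,100],[0,0,0,0,0,0,100]]]'; python3 -c "
from workcell import bot
print(bot.job_done())"
```

```text
time: 28.37
ee_pos: [0.3817, 0.2914, 0.2701]
tcp_rot: [179.2, -0.4, 89.2]
wrist_force: [-0.1, -0.6, -0.5]
opening: 0.0854
the job is handed in; nothing more can be done
None
```

All four stubs are on the seats in reverse order of height: 110 mm on lowest, 90 mm on low, 70 mm on high and 50 mm on highest. I handed the job in at about 28 s of the 93 s allowed; it reports no verdict.

- **Contact heights:** each stub touched its seat floor within about 0.5 mm of the height I predicted. The contact force was at most about 25 N, and I released only after contact.
- **Final images:** all four stand upright inside their rims. The centres of their tops are within about 2.5 mm of the seat centres in both cameras, and all sit at the common 135 mm height. The gripper was clear of everything with no force on the wrist.
- **Disagreements:** the silhouette fit I tried on the held and freshly placed stubs gave low scores, with implied tilts of up to about 0.1 rad. I discarded it, because in the two overlays I viewed the upright model matched the stub. The third overlay, for the 90 mm stub, I did not view.

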